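# Sort the bench: glassware and pen into their trays

### The job

Tidy the bench by sorting the three items left between the two trays: stand the small flask with the long neck and the little measuring cylinder upright on the floor of the blue glassware tray, and lay the green pen flat in the yellow stationery tray. Do not tip the glassware over on the way, and leave the other things on the bench where they are.

Things in the scene. Friction and masses are not known exactly. Their poses are not given: they have to be found in the camera images.
- glass_tray: open blue plastic tray for glassware, fixed to the worktop, 200 x 200 mm outside (210 mm over the rim), 40 mm high, walls and floor 4 mm thick, so the inside is 192 x 192 mm and its floor is 4 mm above the worktop; origin at the centre of its underside, x and y along its sides, z up. A small paper card in a steel holder is on its front.
- pen_tray: open yellow plastic tray for stationery, fixed to the worktop, 200 x 200 mm outside (210 mm over the rim), 40 mm high, walls and floor 4 mm thick, so the inside is 192 x 192 mm and its floor is 4 mm above the worktop; origin at the centre of its underside, x and y along its sides, z up. A small paper card in a steel holder is on its front.
- flask_mid (a point): small clear glass flask with a stopper, standing upright, 188 mm tall: foot 38 mm across, bulb 57 mm across between 12 and 42 mm up, then a straight neck 15 mm across up to 164 mm, where it can be gripped, with a stopper above. About 60 g. This point is on its axis, half-way up (94 mm above its underside); z points up along the neck.
- cylinder_mid (a point): small clear glass measuring cylinder with a stopper, standing upright, 131 mm tall: foot 29 mm across and 7 mm high, then a straight body 16 mm across up to 108 mm, where it can be gripped, with a stopper above. About 45 g; it is the one between the trays, not those at the back of the bench. This point is on its axis, half-way up (65.5 mm above its underside); z points up along the body.
- pen_mid (a point): green felt pen lying flat on the worktop, 135 mm long, 13 mm wide, 13 mm high (clip 15 mm). About 12 g; it is the pen between the trays (a second green pen lies far at the back and is not part of the job). This point is its centre, 6.5 mm above its underside; its y axis runs along the pen, x across it, z up.
- conical_flask: bystander: clear glass conical flask, 92 mm across, 124 mm tall, behind the work; origin at the centre of its underside. Leave it alone.
- wash_bottle: bystander: white plastic wash bottle with a bent spout, 96 x 131 mm, 260 mm tall, behind the work; origin at its underside. Leave it alone.
- log_book: bystander: dark blue hard-backed book lying flat, 210 x 152 x 19 mm, on the near right of the worktop; origin at the centre of its underside. Leave it alone.
There are look-alikes about, which are no part of the job. Of the things that look like the part that bears pen_mid, take the one that is farthest to the robot's right at the start.

How it is judged:
By the outcome, as a careful person would: the job done as asked, in the order asked, and still so for the second after the job is handed in, with the robot touching nothing.
It also fails if it takes over 70 s, if anything falls off the work surface, if the arm or the gripper's body presses on something with over 40 N, if the wrist force passes 120 N, or if a joint passes its speed limit or range.

### The arm

A 7-joint arm with a two-finger parallel gripper is mounted at the origin on a cart in front of the work surface, level with it; the furniture and walls round the work are solid. World frame = base frame: x ahead of the robot, y to its left, z up, the work surface at z = 0. Lengths are in m, angles in rad, forces in N, time in s.
With the tool pointing down it reaches from about 0.425 to 0.95 m from the base axis. Payload 4.7 kg.
Tool frame: the origin (TCP) lies on the centre line of the jaws, within the pads' length; the fingertips stand robot.nose_length ahead of it and the grasp point (between the pads) lies 8 mm behind it (robot.nose_length is the distance from the TCP to the fingertips, in m); z points along the fingers, x is the direction in which the jaws open and shut, and the axes are right-handed (so a half turn about z gives the same grasp; the last joint's range is limited). The gripper opens to 85 mm and grips with 20 to 120 N. Pads are 22 mm wide; open, the fingers measure 114 mm over their backs; the gripper's body (76 mm by 85 mm) begins 54 mm behind the grasp point. The pads swing forward as they close: fully open they stand 13 mm farther back than shut.
Start: joints at [1.106, 0.469, -0.049, 1.532, 0.024, 1.141, -0.082], TCP at [0.285, -0.612, 0.242] pointing down, gripper open.
Joint ranges: [-2.59, 2.59], [-0.33, 1.99], [-1.39, 1.29], [0.1, 2.45], [-1.04, 4.18], [0.21, 1.99], [-2.66, 2.66]. Speed limits (rad/s): [2.57, 2.57, 3.14, 3.14, 3.14, 3.14, 3.14].

### API

Orientations are given as [roll, pitch, yaw] about the fixed x, y, z axes, in that order (R = Rz(yaw) Ry(pitch) Rx(roll)).
In Python, from plant import robot gives the robot as it stands. Calls block until the motion is done:
- robot.goto(position, orientation): joint-space move of the TCP to a pose.
- robot.move_straight(position, vel=0.15, attitude=None, contact_N=None): straight line of the TCP; attitude=None keeps the orientation; vel is the mean speed in m/s. With contact_N (N) it stops when the force on the tool has changed by that much, and returns True; else False.
- robot.move_joints(angles): joint-space move.
- robot.grip(opening, strength=None): opening from 0.0 (shut) to 1.0 (fully open); strength is the grip in N (None keeps the last); returns when the fingers have stopped.
- robot.sleep(seconds).
- robot.inverse_kinematics(position, orientation): joint angles nearest the present ones, or None.
- robot.sense(): the state.
- robot.grab_frame(name): name is "side" or "top" or "wrist"; returns a dict with "image" (384x512x3 uint8, red, green, blue), "range_z" (384x512 float32, m along the optical axis (not along the pixel's ray), 0 where there is no reading), "fx", "fy", "cx", "cy" (pixels), "R" (3x3) and "t" (3): a world point X has camera coordinates R X + t. Camera axes: x right, y down, z forward; pixel columns grow to the right and rows downward; lengths in m; the calibration is good to about 2 mm. A picture is of the moment at which its call begins.
A pose or a line that the arm cannot do raises robot.IKError and nothing moves.
- robot.close_job(): hands the job in, once; it reports no verdict.
The state is a dict: "t": time; "joint_pos": joint angles; "joint_velocities": joint speeds; "effort": joint torques, N m; "tcp_pos": TCP position; "tcp_rot": TCP orientation; "wrist_force": force on the tool from outside, world axes, zero at the start; "torque": the same for the moment, N m; "opening": opening from 0.0 (shut) to 1.0 (fully open).
Only numpy, scipy, OpenCV 4.12 (cv2) and the standard library are available. Lean on these libraries where they do the work, as an engineer would, in place of code of your own. Each camera call takes 0.05 s, during which the arm holds its last target.

## Working session

There is one attempt and no reset: what is moved stays moved. The work goes in short steps, each a Python script; the robot and the scene stay as the last script left them, time stands still between calls to the robot, and variables do not carry over. Pictures are saved under pics/ and viewed, and the job is handed in when it is done.

```bash
ls; mkdir -p pics; python3 - <<'E'
from plant import robot
import cv2,numpy as np
print(robot.nose_length, robot.sense())
for n in ["side","top","wrist"]:
    f=robot.grab_frame(n)
    cv2.imwrite(f"pics/{n}0.png",f["image"][:,:,::-1])
    np.savez(f"pics/{n}0.npz",**f)
    print(n,f["fx"],f["fy"],f["cx"],f["cy"],f["R"],f["t"], -f["R"].T@f["t"])
E
```

```text
pics
0.011 {'t': 0.0, 'joint_pos': array([ 1.10612325,  0.46950349, -0.04862287,  1.53369667,  0.02408587,
        1.1409986 , -0.08226726]), 'joint_velocities': array([-0.00095804,  0.00032818, -0.00109154, -0.000741  , -0.00028145,
       -0.00015918, -0.00079947]), 'effort': array([-3.85852209e-04, -5.10312402e+01, -4.63866151e-02, -2.37718534e+01,
        1.07718658e-02,  7.49868806e-03, -2.00427216e-06]), 'tcp_pos': array([ 0.28471521, -0.61139087,  0.24121849]), 'tcp_rot': array([ 3.14154408e+00,  2.02051006e-03, -1.13493985e+00]), 'wrist_force': array([ 0.01477186, -0.66705882,  0.43436504]), 'torque': array([0.02635425, 0.02624461, 0.01714407]), 'opening': 1.0053327739891287}
side 471.88591007242445 471.88591007242445 255.87471762370402 184.4242267541771 [[ 0.99684089 -0.07928835  0.00464668]
 [-0.03498945 -0.49091545 -0.87050431]
 [ 0.07130198  0.86759171 -0.49213885]] [-0.52541534  0.13212831  1.7976735 ] [ 0.4002009  -1.53644211  1.00216468]
top 367.5596445715321 367.5596445715321 254.15153686443966 193.4746263103177 [[ 2.80972780e-02 -9.99605058e-01 -5.20021913e-04]
 [-9.94707237e-01 -2.79081644e-02 -9.88870396e-02]
 [ 9.88334721e-02  3.29572620e-03 -9.95098529e-01]] [0.0589203  0.54197562 1.18185496] [0.42064474 0.0701275  1.22968714]
wrist 296.96257314947405 296.96257314947405 255.96677666914417 196.11432714403395 [[ 0.42256908 -0.90632871 -0.00190925]
 [-0.86600318 -0.4043872   0.29412495]
 [-0.26734596 -0.12263469 -0.95576507]] [-0.67400957 -0.0384601   0.37960844] [ 0.35299582 -0.57987382  0.37284171]
```

View pics/top0.png

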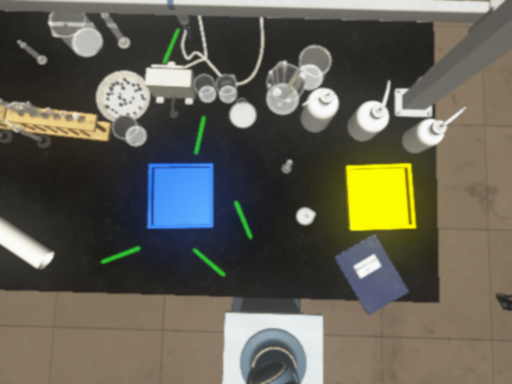

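View pics/side0.png

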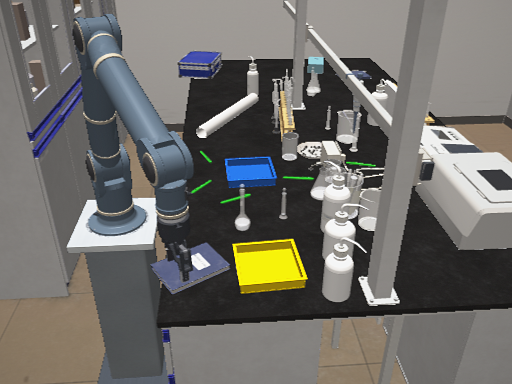

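View pics/wrist0.png

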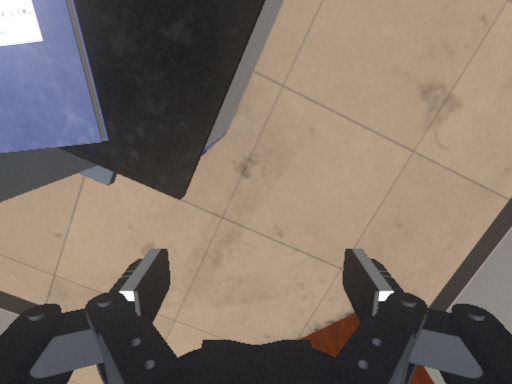

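The top view shows the blue tray at about (181,196) and the yellow one at (381,197). The flask is at (306,216), the cylinder at (287,165) and the rightmost green pen at (243,219). There are four other green pens at (209,262), (121,255), (200,134) and (172,45). I'll measure these next.

```bash
cat > h.py <<'E'
import numpy as np,cv2
def ld(n): return dict(np.load(f"pics/{n}.npz"))
def cloud(f):
    z=f["range_z"];v,u=np.indices(z.shape)
    P=np.stack([(u-f["cx"])/f["fx"]*z,(v-f["cy"])/f["fy"]*z,z],-1)
    return (P-f["t"])@f["R"]
def proj(f,X):
    c=np.asarray(X)@f["R"].T+f["t"]; return np.stack([f["fx"]*c[...,0]/c[...,2]+f["cx"],f["fy"]*c[...,1]/c[...,2]+f["cy"]],-1)
def onplane(f,u,v,z):
    d=f["R"].T@np.array([(u-f["cx"])/f["fx"],(v-f["cy"])/f["fy"],1]);c=-f["R"].T@f["t"]
    return c+d*(z-c[2])/d[2]
def rect(P2): return cv2.minAreaRect(P2.astype(np.float32))
E
python3 - <<'E'
from h import *
for n in ["top0","side0"]:
    f=ld(n);P=cloud(f);im=f["image"];h=cv2.cvtColor(im,cv2.COLOR_RGB2HSV);ok=f["range_z"]>0
    print(n)
    for nm,lo,hi in [("blue",(100,120,120),(115,255,255)),("yellow",(25,120,120),(33,255,255)),("green",(50,120,80),(75,255,255))]:
        m=(cv2.inRange(h,lo,hi)>0)&ok
        k,l,s,c=cv2.connectedComponentsWithStats(m.astype(np.uint8))
        for i in range(1,k):
            if s[i,4]<20: continue
            q=P[l==i]; 
            if abs(q[:,0].mean())>1.2: continue
            print(nm,c[i].round(1),s[i,4],"rect",np.round(sum([list(x) if isinstance(x,tuple) else [x] for x in rect(q[:,:2]*1000)],[]),1),"z",np.percentile(q[:,2],[2,50,98]).round(4))
f=ld("top0");P=cloud(f)
for (u0,u1,v0,v1) in [(290,325,200,232),(275,300,150,180)]:
    q=P[v0:v1,u0:u1]; z=q[...,2]; print((z*1000).round().astype(int)[::2,::2])
E
python3 -c "
import cv2
a=cv2.imread('pics/top0.png')[130:290,90:440];cv2.imwrite('pics/top0z.png',cv2.resize(a,None,fx=2.25,fy=2.25,interpolation=3))
a=cv2.imread('pics/side0.png')[140:320,150:360];cv2.imwrite('pics/side0z.png',cv2.resize(a,None,fx=3.3,fy=3.3,interpolation=3))"
```

```text
top0
blue [180.2 195.6] 4373 rect [530.3 322.4 220.2 226.1   1.6] z [-0.0002  0.006   0.044 ]
yellow [380.2 196.6] 4446 rect [ 545.  -347.1  223.7  231.9    4.1] z [-0.0001  0.0063  0.0442]
green [170.7  45.8] 184 rect [1050.8  380.5   21.5  133.2   70.8] z [-0.0021  0.0105  0.0187]
green [199.5 134.2] 218 rect [739.8 266.5  20.7 140.2  80.1] z [-0.0019  0.0101  0.0176]
green [242.7 219.1] 227 rect [455.8 110.7 137.2  20.   23.9] z [-0.0019  0.0106  0.0172]
green [120.6 254.5] 224 rect [326.7 510.9  18.8 143.7  22.9] z [-0.0019  0.0103  0.0172]
green [209.  262.3] 225 rect [311.4 218.6 138.5  18.7  52.3] z [-0.002   0.0107  0.0182]
side0
blue [249.7 170.3] 842 rect [528.4 357.2 225.9 309.1   2.2] z [-0.0024  0.0048  0.0424]
yellow [267.9 264.4] 2260 rect [ 544.2 -308.2  226.1  272.6    3.8] z [-0.0017  0.0041  0.0414]
yellow [244.2 248.2] 20 rect [ 466.8 -242.7   43.8   11.7    9.4] z [0.0124 0.0186 0.0298]
yellow [286.8 286.9] 56 rect [ 597.4 -432.8   92.1   10.3    1.4] z [-0.      0.006   0.0228]
yellow [257.2 290.8] 27 rect [ 496.9 -439.2   70.6   10.2    6.1] z [-0.0018  0.0035 
[... 2100 characters left out ...]
 4  11   0   1   4   1  -5   3  -1   2]
 [  2   2   5   5  -3   7   2   2   1   6   4   4   4]
 [  1   2   3   2   6   5   4   2   1   1   1  -1   1]
 [  1   4   1   7   0   2   1 130 125   3   2   1   1]
 [  1   2  -1   0   4   7 107 127 130   1  -1  -2   1]
 [ -3   3   3  -1   3   5 108 108 112   2   2  -3  -2]
 [  1   5   7   1   7  46  82  89  -1  -1   2   5   0]
 [  1   0   1   1   4  30  47  35   0   3   4  -1  -3]
 [  3  -1   3   1   9  12  13   8   2   0   2   1   0]
 [  1   6   4   1   0   8   3   0   2   0   4   1   3]
 [  2  -1   5   3   0  -1  -4   1   0  -1   4   1   2]
 [  3   0   2  -1   1   1   3   4   0   2   1  -1   2]
 [  7   0   3  -1   4  -1  -1   0  -1  -3   2   5   0]]
```

```bash
ls pics
```

```text
side0.npz
side0.png
side0z.png
top0.npz
top0.png
top0z.png
wrist0.npz
wrist0.png
```

View pics/top0z.png

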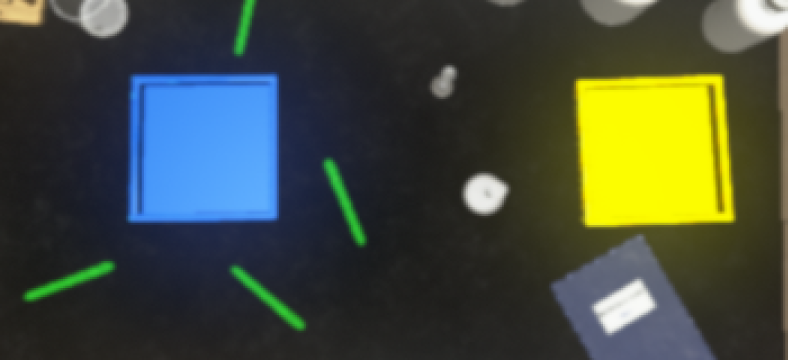

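View pics/side0z.png

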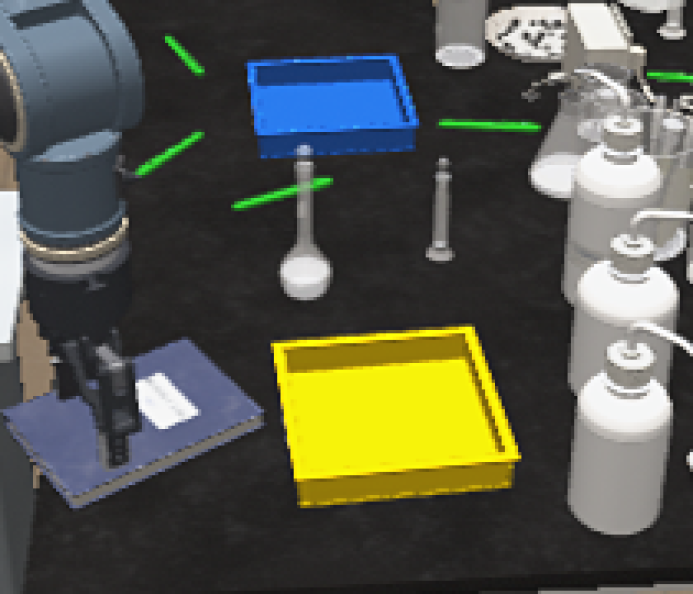

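```bash
python3 - <<'E'
from h import *
for n,w in [("top0",[(290,325,200,232),(275,300,150,180)]),("side0",[(228,258,180,235),(275,295,183,223)])]:
    f=ld(n);P=cloud(f)
    for (u0,u1,v0,v1) in w:
        q=P[v0:v1,u0:u1].reshape(-1,3);q=q[(q[:,2]>.015)&(q[:,2]<.25)]
        print(n)
        for a,b in [(.015,.03),(.03,.045),(.045,.06),(.06,.08),(.08,.11),(.11,.14),(.14,.165),(.165,.2)]:
            s=q[(q[:,2]>=a)&(q[:,2]<b)]
            if len(s): print((a,b),len(s),np.median(s,0).round(4),s.min(0).round(4),s.max(0).round(4))
f=ld("top0");P=cloud(f);h=cv2.cvtColor(f["image"],cv2.COLOR_RGB2HSV)
for nm,lo,hi in [("blue",(100,120,120),(115,255,255)),("yellow",(25,120,120),(33,255,255))]:
    m=cv2.inRange(h,lo,hi)>0
    q=P[m];q=q[(q[:,2]>.033)&(q[:,2]<.05)];print(nm,rect(q[:,:2]*1000))
    q=P[m];q=q[(q[:,2]>-.005)&(q[:,2]<.012)];print(nm,'floor',rect(q[:,:2]*1000))
# pen line
m=cv2.inRange(h,(50,120,80),(75,255,255))>0
k,l,s,c=cv2.connectedComponentsWithStats(m.astype(np.uint8))
for i in range(1,k):
    if s[i,4]<50: continue
    v,u=np.nonzero(l==i)
    X=np.array([onplane(f,a,b,.0095) for a,b in zip(u,v)])[:,:2]
    r=rect(X*1000);d=np.linalg.svd(X-X.mean(0))[2][0]
    print("pen",r,X.mean(0).round(4),d.round(3),np.degrees(np.arctan2(d[1],d[0])).round(1))
E
```

```text
top0
(0.015, 0.03) 10 [ 0.4619 -0.0729  0.0274] [ 0.445  -0.104   0.0224] [ 0.5005 -0.0676  0.0297]
(0.03, 0.045) 78 [ 0.4656 -0.0846  0.0388] [ 0.4444 -0.1189  0.0303] [ 0.4999 -0.0667  0.0447]
(0.045, 0.06) 88 [ 0.4662 -0.0867  0.051 ] [ 0.4505 -0.114   0.0451] [ 0.4927 -0.0719  0.0595]
(0.06, 0.08) 22 [ 0.4691 -0.0889  0.0633] [ 0.4599 -0.1023  0.0603] [ 0.4821 -0.0799  0.0798]
(0.08, 0.11) 7 [ 0.4686 -0.0868  0.1   ] [ 0.4648 -0.0899  0.0805] [ 0.4748 -0.0863  0.1061]
(0.11, 0.14) 7 [ 0.4671 -0.0884  0.1197] [ 0.4643 -0.0935  0.1119] [ 0.4765 -0.0865  0.134 ]
(0.14, 0.165) 9 [ 0.4713 -0.0868  0.1638] [ 0.4626 -0.0898  0.1531] [ 0.4799 -0.0845  0.1646]
(0.165, 0.2) 33 [ 0.4704 -0.0925  0.1867] [ 0.4626 -0.1016  0.1652] [ 0.4798 -0.086   0.1928]
top0
(0.03, 0.045) 6 [ 0.6243 -0.0301  0.0333] [ 0.623  -0.0381  0.0303] [ 0.6271 -0.0253  0.0449]
(0.045, 0.06) 4 [ 0.6257 -0.0287  0.0475] [ 0.6244 -0.0337  0.0464] [ 0.6309 -0.0239  0.0509]
(0.06, 0.08) 6 [ 0.6253 -0.0304  0.0702] [ 0.624  -0.0373  0.0643] [ 0.6292 -0.0248  0.0778]
(0.08, 0.11) 17 [ 0.6266 -0.0296  0.1073] [ 0.6236 -0.04
[... 1918 characters left out ...]
8115234375, 378.0506896972656), (18.496004104614258, 133.14013671875), 70.4865493774414) [1.0497 0.3783] [-0.945  0.328] 160.9
pen ((737.924560546875, 265.3675231933594), (19.978595733642578, 138.00958251953125), 79.82452392578125) [0.7384 0.2649] [-0.986  0.166] 170.4
pen ((455.509033203125, 110.3277359008789), (136.5220184326172, 19.795421600341797), 23.927410125732422) [0.4559 0.11  ] [-0.91  -0.415] -155.5
pen ((327.4403076171875, 508.2015686035156), (18.430078506469727, 138.4040069580078), 22.8306884765625) [0.3284 0.5068] [-0.378  0.926] 112.2
pen ((312.9107666015625, 217.00790405273438), (137.5289306640625, 18.488571166992188), 50.89920425415039) [0.3115 0.2159] [-0.619 -0.785] -128.3
```

The measurements agree with the given sizes. Both rims come out at 210 x 210 mm, the pen at 137 mm long, the flask top at 0.188 m and the cylinder top at 0.130 m. The top and side cameras differ by 4 mm in x for the glassware, so I'll go above the flask and check with the wrist camera.

```bash
python3 - <<'E'
from plant import robot
from h import *
robot.goto([.420,-.093,.30],[np.pi,0,-.2])
s=robot.sense();print(s["t"],s["tcp_pos"],s["tcp_rot"],s["joint_pos"])
f=robot.grab_frame("wrist");np.savez("pics/wrist1.npz",**f);cv2.imwrite("pics/wrist1.png",f["image"][:,:,::-1])
print(-f["R"].T@f["t"])
for X in [(.469,-.093,.188),(.469,-.093,.03),(.627,-.031,.13),(.627,-.031,.0)]: print(proj(f,X))
E
```

```text
2.1 [ 0.4201707  -0.09434518  0.29984071] [-3.14137782e+00  2.01424464e-04 -2.02650198e-01] [ 0.66464202  0.03931796 -0.55004851  1.9713961   0.02239189  1.13695081
 -0.09712997]
[ 0.43562312 -0.02094379  0.43133515]
[312.05703945 183.96617961]
[291.14492311 154.32300878]
[457.71974521  73.2379665 ]
[395.73567526  83.0157892 ]
```

View pics/wrist1.png

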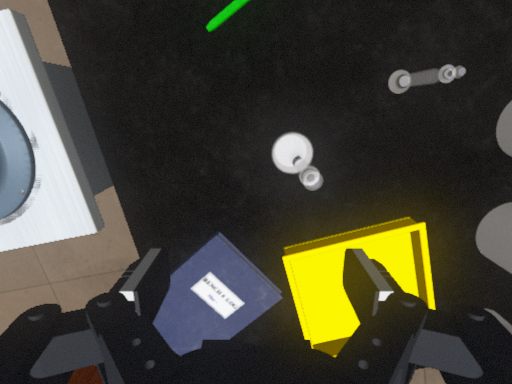

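The wrist view shows the flask bulb at (292,153) and its stopper at (311,178). The cylinder foot is at (400,82) and its top at (459,71). All are close to where my estimates project, so I'll refine them using the outlines.

```bash
python3 - <<'E'
from h import *
f=ld("wrist1");P=cloud(f)
for nm,(u0,u1,v0,v1) in [("fl",(262,335,122,200)),("cy",(380,475,55,105))]:
    q=P[v0:v1,u0:u1].reshape(-1,3);q=q[(q[:,2]>.005)&(q[:,2]<.25)]
    for a,b in [(.005,.012),(.015,.03),(.03,.045),(.045,.06),(.06,.08),(.08,.11),(.11,.14),(.14,.165),(.165,.2)]:
        s=q[(q[:,2]>=a)&(q[:,2]<b)]
        if len(s): print(nm,(a,b),len(s),np.median(s,0).round(4),s.min(0).round(4),s.max(0).round(4),((s.min(0)+s.max(0))/2).round(4))
im=f["image"][50:210,260:480];im=cv2.resize(im,None,fx=3.6,fy=3.6,interpolation=3)
for X,c in [((.469,-.093),(255,0,0)),((.627,-.031),(0,255,0))]:
    for z in np.arange(0,.19,.01):
        p=(proj(f,(*X,z))-[260,50]+.5)*3.6; cv2.circle(im,tuple(p.round().astype(int).tolist()),2,c,-1)
cv2.imwrite("pics/w1z.png",im[:,:,::-1])
for n in("top0","side0"):
    f=ld(n)
    c0=(270,140) if n=="top0" else (220,170)
    im=f["image"][c0[1]:c0[1]+100,c0[0]:c0[0]+90];im=cv2.resize(im,None,fx=5,fy=5,interpolation=3)
    for X,h,c in [((.469,-.093),.188,(255,0,0)),((.627,-.031),.131,(0,255,0))]:
        for z in np.linspace(0,h,12):
            p=(proj(f,(*X,z))-c0+.5)*5; cv2.circle(im,tuple(p.round().astype(int).tolist()),2,c,-1)
    cv2.imwrite(f"pics/{n}q.png",im[:,:,::-1])
a=cv2.imread("pics/top0q.png");b=cv2.imread("pics/side0q.png");cv2.imwrite("pics/tsq.png",cv2.resize(np.hstack([a,b]),None,fx=.88,fy=.88))
E
```

```text
fl (0.015, 0.03) 61 [ 0.4576 -0.0723  0.0273] [ 0.4411 -0.1148  0.018 ] [ 0.4987 -0.0636  0.0299] [ 0.4699 -0.0892  0.024 ]
fl (0.03, 0.045) 503 [ 0.4622 -0.0795  0.0395] [ 0.4421 -0.119   0.0301] [ 0.4978 -0.0643  0.045 ] [ 0.47   -0.0916  0.0375]
fl (0.045, 0.06) 488 [ 0.4655 -0.0848  0.0514] [ 0.4486 -0.1127  0.045 ] [ 0.4914 -0.0709  0.06  ] [ 0.47   -0.0918  0.0525]
fl (0.06, 0.08) 139 [ 0.4659 -0.0863  0.0633] [ 0.4582 -0.1024  0.06  ] [ 0.481  -0.0804  0.0797] [ 0.4696 -0.0914  0.0698]
fl (0.08, 0.11) 66 [ 0.467  -0.0859  0.0968] [ 0.4623 -0.094   0.0802] [ 0.4756 -0.0842  0.1092] [ 0.469  -0.0891  0.0947]
fl (0.11, 0.14) 91 [ 0.4669 -0.086   0.1239] [ 0.4624 -0.0933  0.1102] [ 0.4758 -0.0842  0.14  ] [ 0.4691 -0.0887  0.1251]
fl (0.14, 0.165) 150 [ 0.4665 -0.0855  0.1629] [ 0.4608 -0.0974  0.1401] [ 0.4794 -0.0826  0.165 ] [ 0.4701 -0.09    0.1525]
fl (0.165, 0.2) 355 [ 0.4694 -0.09    0.1851] [ 0.4618 -0.1005  0.165 ] [ 0.4788 -0.0837  0.1889] [ 0.4703 -0.0921  0.177 ]
cy (0.005, 0.012) 167 [ 0.6238 -0.0293  0.0068] [ 0.6156 -0.044   0.005 ] [ 0.6392 -0.0167  0.0119] [ 0.6274 -0.0304  0.0085]
cy (0.015, 0.03) 72 [ 0.6234 -0.0296  0.0228] [ 0.6216 -0.0379  0.015 ] [ 0.6296 -0.0222  0.03  ] [ 0.6256 -0.0301  0.0225]
cy (0.03, 0.045) 77 [ 0.6232 -0.0299  0.0378] [ 0.6216 -0.0375  0.03  ] [ 0.629  -0.0223  0.045 ] [ 0.6253 -0.0299  0.0375]
cy (0.045, 0.06) 87 [ 0.6234 -0.0293  0.053 ] [ 0.6215 -0.0378  0.0452] [ 0.6299 -0.0221  0.0599] [ 0.6257 -0.03    0.0526]
cy (0.06, 0.08) 137 [ 0.6234 -0.0299  0.0709] [ 0.6219 -0.0378  0.0602] [ 0.6296 -0.0222  0.08  ] [ 0.6257 -0.03    0.0701]
cy (0.08, 0.11) 359 [ 0.6257 -0.0296  0.1012] [ 0.6213 -0.0386  0.0801] [ 0.6373 -0.0214  0.11  ] [ 0.6293 -0.03    0.095 ]
cy (0.11, 0.14) 187 [ 0.6279 -0.0298  0.1265] [ 0.6241 -0.0356  0.1101] [ 0.6334 -0.0245  0.1315] [ 0.6287 -0.03    0.1208]
```

View pics/w1z.png

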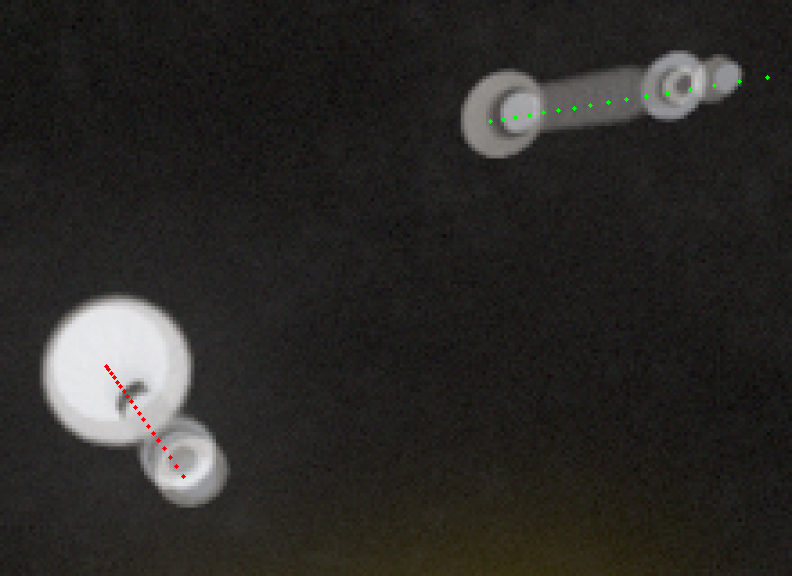

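View pics/tsq.png

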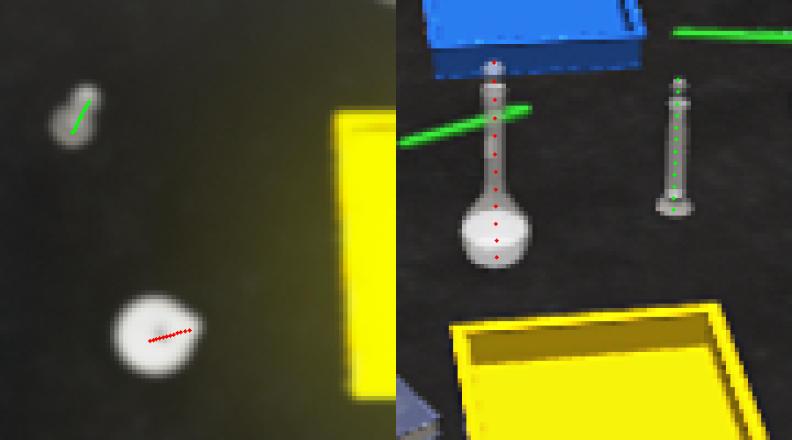

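All three cameras now agree to within 2–3 mm, with the flask at (0.470,-0.092) and the cylinder at (0.628,-0.030). Next I'll grasp the flask by its neck.

```bash
python3 - <<'E'
from plant import robot
from h import *
robot.goto([.470,-.092,.27],[np.pi,0,-.2])
robot.grip(0.6)
print(robot.move_straight([.470,-.092,.138],vel=.12,contact_N=6))
s=robot.sense();print(s["tcp_pos"],s["wrist_force"],s["opening"])
robot.grip(0.0,25)
s=robot.sense();print(s["t"],s["tcp_pos"],s["wrist_force"],s["opening"])
robot.move_straight([.470,-.092,.160],vel=.08)
robot.sleep(.2)
s=robot.sense();print(s["t"],s["tcp_pos"],s["wrist_force"],s["opening"])
for n in("wrist","side"):
    f=robot.grab_frame(n);np.savez(f"pics/{n}2.npz",**f);cv2.imwrite(f"pics/{n}2.png",f["image"][:,:,::-1] if n=="wrist" else cv2.resize(f["image"][100:320,100:400,::-1],None,fx=2.6,fy=2.6))
E
```

```text
False
[ 0.47058557 -0.0919973   0.13863529] [-0.32202173 -0.5353218   0.01728627] 0.5990272563243046
4.5917 [ 0.47045216 -0.09206288  0.13846667] [0.16905547 0.17518176 2.8405515 ] 0.17223616540367462
5.2167 [ 0.46962021 -0.09198882  0.15954844] [-0.06226093  0.46931342 -0.61235055] 0.17163264595801844
```

View pics/side2.png

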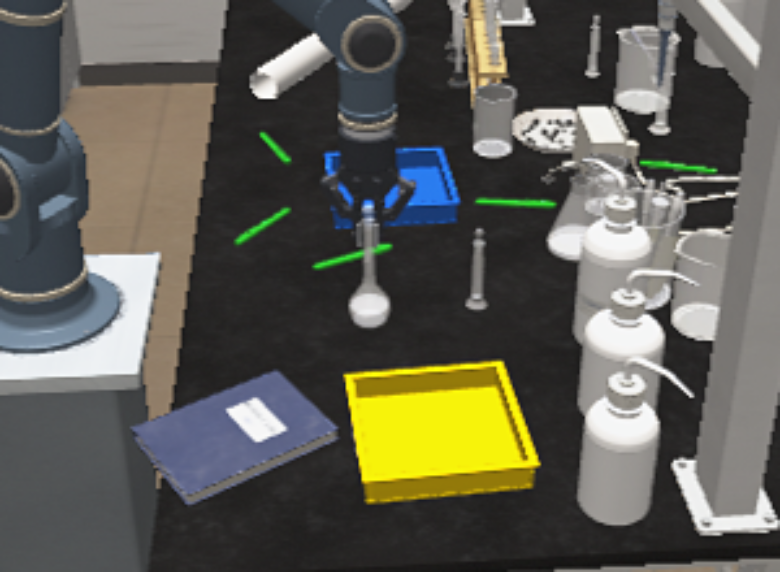

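The grip reads an opening of 0.172 (14.6 mm, against a 15 mm neck) and a force change of about -0.6 N. The picture shows the flask hanging upright at about (369,290), clear of the bench. I'll place it in the far-left part of the blue tray.

```bash
python3 - <<'E'
from plant import robot
from h import *
o=[np.pi,0,-.2]
robot.move_straight([.470,-.092,.25],vel=.15)
robot.move_straight([.569,.357,.25],vel=.22,attitude=[np.pi,0,.5])
robot.sleep(.2)
robot.move_straight([.569,.357,.155],vel=.12)
r=robot.move_straight([.569,.357,.1405],vel=.03,contact_N=2)
s=robot.sense();print(r,s["t"],s["tcp_pos"],s["tcp_rot"],s["wrist_force"],s["opening"])
for n in("wrist","side"):
    f=robot.grab_frame(n);np.savez(f"pics/{n}3.npz",**f);cv2.imwrite(f"pics/{n}3.png",f["image"][:,:,::-1] if n=="wrist" else cv2.resize(f["image"][100:250,160:380,::-1],None,fx=3.5,fy=3.5))
E
```

```text
True 9.8917 [0.56911977 0.35690691 0.14229993] [ 3.14143736e+00 -2.05951720e-04  4.99824288e-01] [0.99340426 0.28346216 2.44972401] 0.16900981052058628
```

View pics/side3.png

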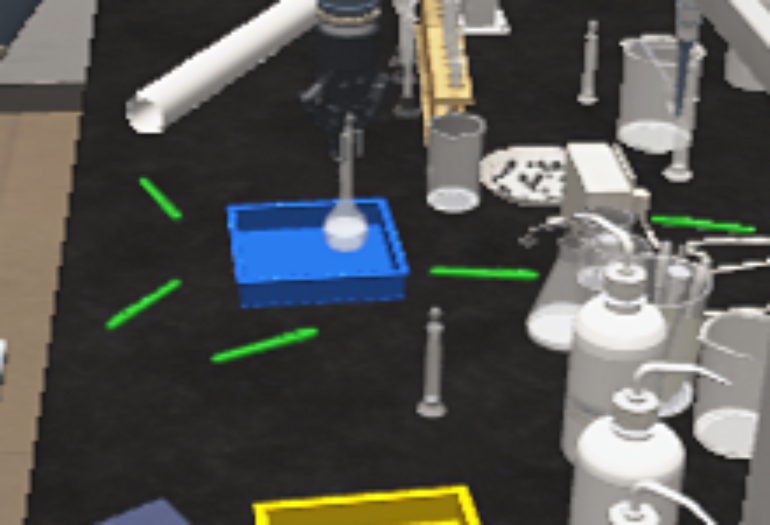

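View pics/wrist3.png

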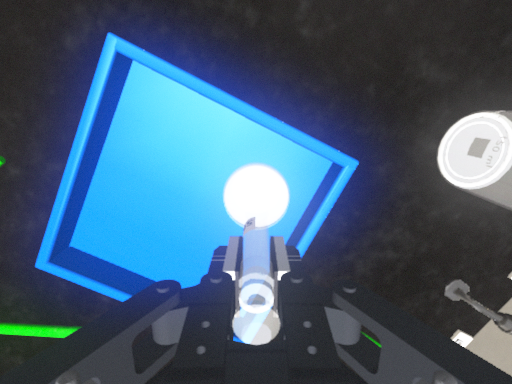

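Contact came at TCP z = 0.1423, matching the 0.1425 expected for the tray floor. Both views show the flask upright inside the tray, with its bulb at (256,197) in the wrist view. I'll release it and then pick up the cylinder.

```bash
python3 - <<'E'
from plant import robot
from h import *
robot.grip(0.6)
robot.move_straight([.569,.357,.27],vel=.12)
f=robot.grab_frame("wrist");np.savez("pics/wrist4.npz",**f);cv2.imwrite("pics/wrist4.png",f["image"][:,:,::-1])
robot.move_straight([.628,-.030,.25],vel=.25,attitude=[np.pi,0,-.05])
robot.sleep(.1)
print(robot.move_straight([.628,-.030,.082],vel=.12,contact_N=6))
robot.grip(0.0,25)
s=robot.sense();print(s["t"],s["tcp_pos"],s["wrist_force"],s["opening"])
robot.move_straight([.628,-.030,.105],vel=.08)
robot.sleep(.2)
s=robot.sense();print(s["t"],s["tcp_pos"],s["wrist_force"],s["opening"])
f=robot.grab_frame("side");np.savez("pics/side4.npz",**f);cv2.imwrite("pics/side4.png",cv2.resize(f["image"][100:250,160:380,::-1],None,fx=3.5,fy=3.5))
E
```

```text
False
15.475 [ 0.627958   -0.03003946  0.08205368] [-0.59550409 -0.3468286   0.62809556] 0.18012265205838535
16.1167 [ 0.62768003 -0.03008302  0.10461789] [ 0.28945129 -0.7002758  -0.61789554] 0.17945755401537247
```

View pics/wrist4.png

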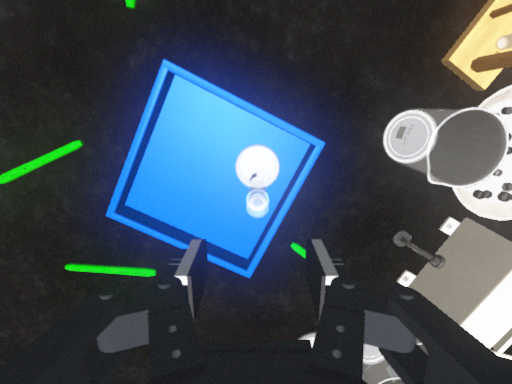

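View pics/side4.png

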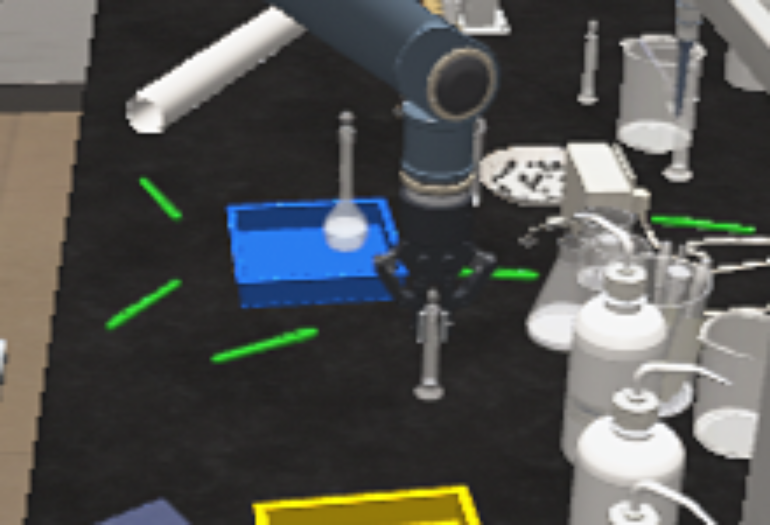

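The flask still stands upright in the tray, at (346,190) in the side view. The cylinder is held and upright, with an opening of 0.18 (15.3 mm, against 16 mm). I'll place it in the near-right part of the blue tray, about 119 mm from the flask.

```bash
python3 - <<'E'
from plant import robot
from h import *
robot.move_straight([.628,-.030,.20],vel=.15)
robot.move_straight([.487,.271,.20],vel=.22,attitude=[np.pi,0,.35])
robot.sleep(.2)
robot.move_straight([.487,.271,.098],vel=.12)
r=robot.move_straight([.487,.271,.084],vel=.03,contact_N=2)
s=robot.sense();print(r,s["t"],s["tcp_pos"],s["wrist_force"],s["opening"])
f=robot.grab_frame("side");np.savez("pics/side5.npz",**f);cv2.imwrite("pics/side5.png",cv2.resize(f["image"][100:250,160:380,::-1],None,fx=3.5,fy=3.5))
E
```

```text
True 20.2417 [0.48720278 0.27095337 0.08576123] [ 0.2568302  -0.17474261  2.38222693] 0.17885652139343108
```

View pics/side5.png

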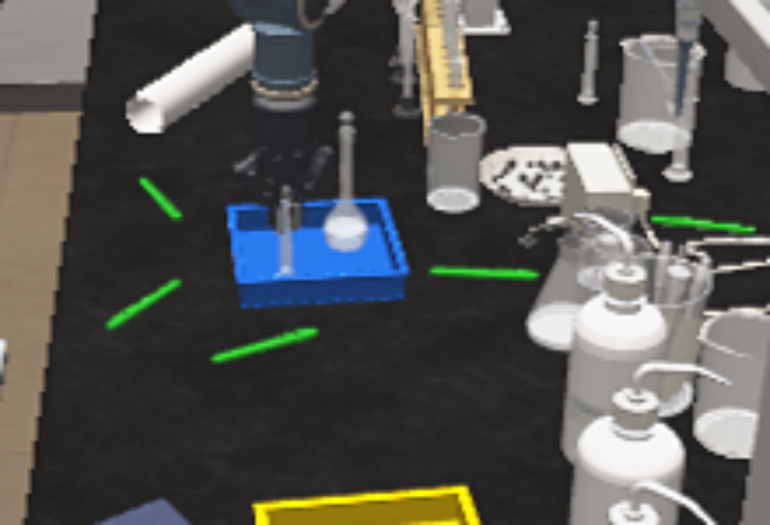

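Contact came at 0.0858, against 0.086 expected, and the cylinder stands upright in the tray at (286,235). I'll release it and look down at the pen.

```bash
python3 - <<'E'
from plant import robot
from h import *
robot.grip(0.5)
robot.move_straight([.487,.271,.22],vel=.12)
f=robot.grab_frame("wrist");np.savez("pics/wrist6.npz",**f);cv2.imwrite("pics/wrist6.png",f["image"][:,:,::-1])
robot.goto([.4555,.110,.20],[np.pi,0,np.radians(24.2-90)])
s=robot.sense();print(s["t"],s["tcp_pos"],s["joint_pos"])
f=robot.grab_frame("wrist");np.savez("pics/wrist7.npz",**f);cv2.imwrite("pics/wrist7.png",f["image"][:,:,::-1])
h=cv2.cvtColor(f["image"],cv2.COLOR_RGB2HSV);m=cv2.inRange(h,(50,120,80),(75,255,255))
k,l,st,c=cv2.connectedComponentsWithStats(m)
for i in range(1,k):
    if st[i,4]<50: continue
    v,u=np.nonzero(l==i)
    X=np.array([onplane(f,a,b,.0095) for a,b in zip(u,v)])[:,:2]
    d=np.linalg.svd(X-X.mean(0),full_matrices=False)[2][0]
    print(st[i],rect(X*1000),X.mean(0).round(4),np.degrees(np.arctan2(d[1],d[0])).round(1))
E
```

```text
23.0 [0.45566737 0.11080925 0.20004059] [ 0.09668646  0.21616058 -0.48389001  2.03239698  0.12512032  0.9205648
 -1.59960241]
[ 250  114   13  120 1367] ((454.0617370605469, 110.30968475341797), (135.35348510742188, 13.149161338806152), 24.021953582763672) [0.4589 0.1124] -155.6
[  89  197   71   93 1298] ((313.28521728515625, 217.3526611328125), (134.4130096435547, 16.998878479003906), 51.448055267333984) [0.3138 0.2186] -128.2
```

View pics/wrist6.png

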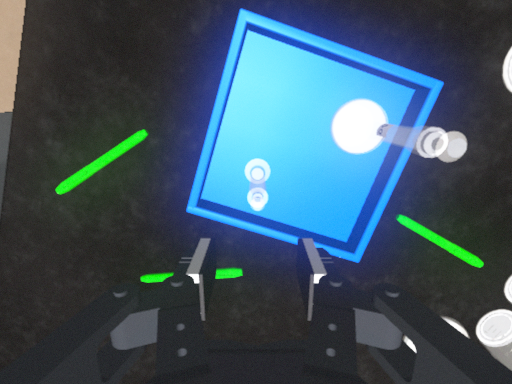

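View pics/wrist7.png

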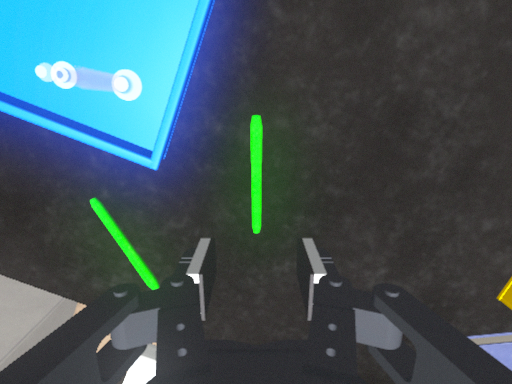

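Both glass items stand in the tray. The pen lies midway between the jaws at (256,174). It measures 135 x 13 mm, with its centre at (0.454,0.110) and its axis at 24.2°, so I'll grasp it.

```bash
python3 - <<'E'
from plant import robot
from h import *
x,y=.4543,.1103
robot.move_straight([x,y,.05],vel=.15)
print(robot.move_straight([x,y,.0145],vel=.05,contact_N=6))
robot.grip(0.0,25)
s=robot.sense();print(s["t"],s["tcp_pos"],s["wrist_force"],s["opening"])
robot.move_straight([x,y,.12],vel=.12)
s=robot.sense();print(s["t"],s["tcp_pos"],s["wrist_force"],s["opening"])
for n in("wrist","side"):
    f=robot.grab_frame(n);np.savez(f"pics/{n}8.npz",**f);cv2.imwrite(f"pics/{n}8.png",f["image"][:,:,::-1] if n=="wrist" else cv2.resize(f["image"][100:250,160:380,::-1],None,fx=3.5,fy=3.5))
E
```

```text
False
25.425 [0.45459436 0.11036998 0.01485325] [-0.36971202 -0.72922379  2.65553512] 0.1487245312612213
26.4583 [0.45374303 0.11006443 0.11937113] [ 0.14307017  0.40916773 -0.09720709] 0.1407246231598502
```

View pics/wrist8.png

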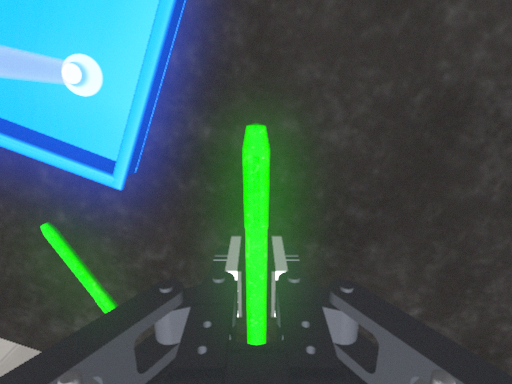

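View pics/side8.png

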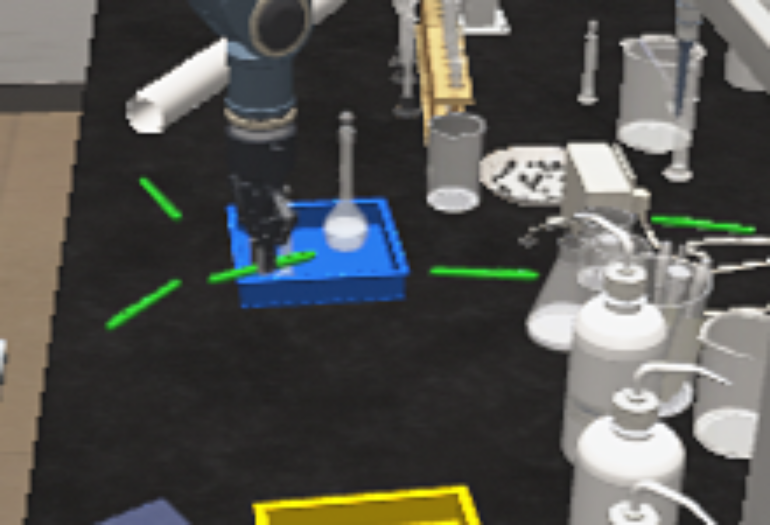

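The pen is gripped at its middle, level and aligned, and spans (256,125) to (256,345) in the wrist view. Next it goes into the yellow tray, parallel to the tray's x side.

```bash
python3 - <<'E'
from plant import robot
from h import *
x,y=.541,-.338
robot.move_straight([x,y,.13],vel=.22,attitude=[np.pi,0,np.radians(3.9-90)])
robot.sleep(.2)
robot.move_straight([x,y,.035],vel=.12)
r=robot.move_straight([x,y,.018],vel=.03,contact_N=2)
s=robot.sense();print(r,s["t"],s["tcp_pos"],s["wrist_force"],s["opening"])
robot.grip(0.45)
robot.move_straight([x,y,.20],vel=.12)
f=robot.grab_frame("wrist");np.savez("pics/wrist9.npz",**f);cv2.imwrite("pics/wrist9.png",f["image"][:,:,::-1])
h=cv2.cvtColor(f["image"],cv2.COLOR_RGB2HSV);m=cv2.inRange(h,(40,120,80),(75,255,255))>0
P=cloud(f)[m];print(rect(P[:,:2]*1000),np.percentile(P[:,2],[2,50,98]))
robot.goto([.45,-.5,.3],[np.pi,0,-.9])
for n in("top","side"):
    f=robot.grab_frame(n);np.savez(f"pics/{n}9.npz",**f);cv2.imwrite(f"pics/{n}9.png",f["image"][:,:,::-1])
print(robot.sense()["t"],robot.sense()["opening"])
E
```

```text
True 30.4583 [ 0.5407228  -0.33793745  0.01892922] [-1.22903727  0.52019003  4.03954313] 0.14841046881375333
((544.91796875, -337.2666015625), (142.33676147460938, 10.604740142822266), 4.223818302154541) [0.01294847 0.01583443 0.01954573]
33.4917 0.4532664469453036
```

View pics/wrist9.png

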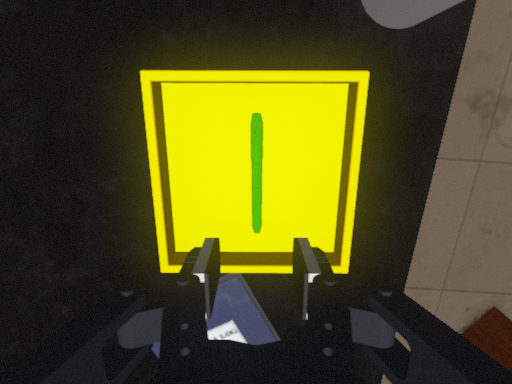

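View pics/top9.png

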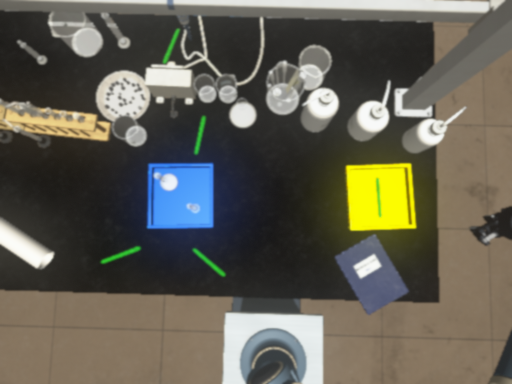

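View pics/side9.png

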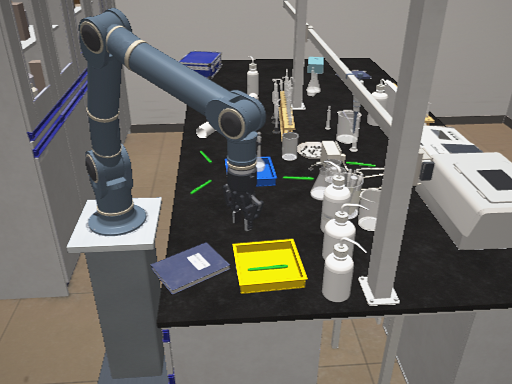

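All three items are in place. In the top view the flask is at (168,182), the cylinder at (194,208) and the pen at (379,197) in the yellow tray. Before handing in, I'll check by depth that the glassware is upright and that nothing else moved.

```bash
python3 - <<'E'
from h import *
from plant import robot
f=ld("top9");P=cloud(f)
for nm,(u0,u1,v0,v1) in [("flask",(151,182,170,195)),("cyl",(185,203,198,216))]:
    q=P[v0:v1,u0:u1].reshape(-1,3);q=q[(q[:,2]>.03)&(q[:,2]<.3)];t=q[q[:,2]>q[:,2].max()-.02]
    print(nm,q[:,2].max(),np.median(t,0).round(4),np.median(q[q[:,2]<.06],0).round(4))
a=cv2.absdiff(ld("top0")["image"],f["image"]).max(2)>40
k,l,s,c=cv2.connectedComponentsWithStats(a.astype(np.uint8));print([(c[i].round(),s[i,4]) for i in range(1,k) if s[i,4]>15])
robot.close_job()
E
```

```text
flask 0.19640970598208796 [0.5694 0.3544 0.1909] [0.5635 0.3481 0.045 ]
cyl 0.13590123132199855 [0.4892 0.2678 0.1322] [0.4865 0.2623 0.0464]
[(array([287., 166.]), np.int32(118)), (array([166., 181.]), np.int32(328)), (array([378., 197.]), np.int32(132)), (array([243., 219.]), np.int32(245)), (array([193., 207.]), np.int32(99)), (array([305., 216.]), np.int32(309)), (array([495., 226.]), np.int32(912)), (array([505., 301.]), np.int32(198)), (array([504., 363.]), np.int32(549))]
the job is handed in; nothing more can be done
```

I put the flask, the measuring cylinder and the green pen in their trays, in that order, and handed the job in at about 33.5 s of the 70 s allowed. I get no verdict back.

- **Flask:** it stands upright on the blue tray floor near (0.569, 0.357). Its top measures about 0.191 m, against 0.192 m expected.
- **Cylinder:** it stands upright on the blue tray floor near (0.487, 0.271), about 119 mm from the flask. Its top measures about 0.132 m, against 0.135 m expected.
- **Pen:** the green pen farthest to the robot's right lies flat near the middle of the yellow tray, parallel to the sides. Its top surface is about 16 mm above the worktop, as it should be on the 4 mm floor.
- **Everything else:** comparing the overhead picture before and after, only the three items and the arm changed. The robot was clear of everything at the end.

The only disagreement was early on: the top and side cameras differed by 4–5 mm in x for the glassware. The wrist camera settled it before I grasped anything.

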